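# Feed a slide carrier under the finger guard with the push stick

### The job

Load the slide carrier that lies on the processor's loading bed: take the push stick from its mat and with it push the carrier from behind, under the clear finger guard, until the sprung catch drops into the carrier's notch and holds it home against the buffer. Feel your way and do not ram it (the slides are glass), do not touch the carrier by hand, and leave everything else where it stands. Then draw the stick out and lay it flat on its mat again.

Things in the scene. Friction and masses are not known exactly. Their poses are not given: they have to be found in the camera images.
- processor: White bench-top slide processor with a dark blue lid; fixed to the bench, its place and yaw vary. A grey loading bed, 132 mm wide, top 40 mm above the bench, juts from its front. Origin: on the bench under the guard's mouth, on the lane's centre line; x = feed direction, level, into the machine; y = left looking along the feed; z up. Its white body begins at x = 200 mm: 400 wide, 306 tall.
- bed_front (a point): Front edge of the loading bed on the centre line, on the bed's surface, 190 mm before the mouth. The bed is flat and open here. From 50 mm before the mouth two lead-in guides, 12 mm high, narrow the lane from 120 to 88 mm and square up a carrier pushed from behind.
- mouth (a point): Mouth of the clear finger guard, on the centre line, on the bed's surface. From here to the lane's end (200 mm) straight rails stand 88 mm apart under the guard's roof, which leaves 26 mm of height above the bed (its top is 29 mm, its steel brow 34 mm above the bed).
- lane_end (a point): Inner end of the lane on the bed's surface. A sprung rubber buffer and the catch sit before it on one adjustable clamp whose setting is not measured: home is where the carrier's origin is anywhere from 104 to 140 mm past the mouth. The buffer resists from 2 N, about 6 N where the catch drops, 1.2 N more per mm beyond (solid 9 mm on); friction and catch add 2 to 6 N. Over 20 N from stick on carrier endangers the glass.
- carrier: Low aluminium tray with two glass slides, 110 (x) x 84 (y) x 16 mm, about 0.25 kg. Origin: centre of its underside. x points to its nose, where the side edges slope down, towards the guard. It starts on the bed, nose 55 to 75 mm short of the mouth, up to 10 mm off the centre line and 7 degrees askew.
- carrier_rear (a point): Middle of the carrier's flat rear face (60 mm wide at full height), 55 mm behind its origin and 8 mm above its underside: where the stick pushes.
- carrier_notch (a point): The notch in the top of the carrier's left edge, 18 mm long and 7 mm deep, that the catch drops into.
- stick: White plastic push stick (push shoe), 0.16 kg, lying on its mat. Origin: its underside, below the middle of the grip; x points to its tip. Foot under the grip 100 x 40 x 10 mm; a flat bar 22 mm wide, 14 mm high runs forward to the head.
- stick_tip (a point): Middle of the flat front face of the stick's head (36 mm wide, 14 mm high), 170 mm ahead of the stick's origin and 7 mm above its underside.
- stick_grip (a point): Point to grip the stick, 43 mm above its underside: an upright fin 16 mm thick (stick's y), 84 mm long (stick's x), its top 62 mm above the underside, free to pinch from above.
- catch (a joint): Angle of the steel catch in rad (its thumb tab stands through a slot in the guard's roof): 0 when down, about 0.15 while it rides on the carrier's edge, back near 0 when it has dropped into the notch. Also 0 before the carrier reaches it; it rides for about 60 mm of travel before home.
- mat: Flat black rubber mat, 280 (x) x 130 (y) x 3 mm, fixed on the bench; origin at the centre of its underside. The stick lies on it, roughly along its x.
- vial_a: Bystander: capped clear specimen vial, 34 mm across, 72 mm tall, standing beside the loading bed; leave it alone. Origin: centre of its underside.
- vial_b: Bystander: a second such vial; leave it alone. Origin: centre of its underside.
- vial_c: Bystander: a third such vial; leave it alone. Origin: centre of its underside.
- slide_box: Bystander: grey slide box, 96 x 84 x 34 mm, with a small steel clasp; leave it alone. Origin: centre of its underside.
- cap_ring: Bystander: black ring 48 mm across, 14 mm high; leave it alone. Origin: centre of its underside.
- dropper_cup: Bystander: square clear cup 75 x 75 x 85 mm holding white droppers (150 mm tall in all); leave it alone. Origin: centre of its underside.
- spare_carrier: Bystander: a second slide carrier, same as carrier, lying on the bench itself; leave it alone. Origin: centre of its underside.

How it is judged:
By the outcome, as a careful person would: the job done as asked, in the order asked, and still so for the second after the job is handed in, with the robot touching nothing.
It also fails if it takes over 58 s, if anything falls off the work surface, if the arm or the gripper's body presses on something with over 40 N, if the wrist force passes 120 N, or if a joint passes its speed limit or range.

### The arm

A 6-joint arm with a two-finger parallel gripper is mounted at the origin on the work surface. World frame = base frame: x ahead of the robot, y to its left, z up, the work surface at z = 0. Lengths are in m, angles in rad, forces in N, time in s.
With the tool pointing down it reaches from about 0.225 to 0.725 m from the base axis. Payload 3.1 kg.
Tool frame: the origin (TCP) lies midway between the tips of the shut fingers; the grasp point (between the pads) lies ctrl.grip_point_offset behind it (ctrl.grip_point_offset is the distance from the TCP to the grasp point, in m); z points along the fingers, y is the line along which they close (so a half turn about z gives the same grasp; the last joint's range is limited). The gripper opens to 85 mm and grips with 20 to 120 N. Pads are 22 mm wide; open, the fingers measure 114 mm over their backs; the gripper's body (76 mm by 85 mm) begins 54 mm behind the grasp point. The pads swing forward as they close: fully open they stand 13 mm farther back than shut.
Start: joints at [-1.452, 0.048, 0.099, 1.622, 0, 1.443], TCP at [0.128, -0.509, 0.231] pointing down, gripper open.
Joint ranges: [-2.91, 2.91], [-0.99, 1.94], [-1.21, 1.42], [-2.12, 2.29], [-1.49, 1.47], [-3.14, 3.14]. Speed limits (rad/s): [2.79, 2.79, 3.14, 3.14, 3.14, 3.14].

### API

Orientations are given as a unit quaternion [w, x, y, z].
In Python, from plant import ctrl, optics, workorder gives the robot as it stands. The module is installed in compiled form; this text tells all that it offers.
- The arm moves only by the tool drive_tool, never from a script. Its argument "deltas" is a list of rows, each a list of 5 numbers: the opening, from -1 (shut) to 1 (fully open), then the shift along the tool's x, y, z in units of 25 mm (1.0 is 25 mm), then the turn about the tool's z in units of 6 degrees (1.0 is 6 degrees). A call has 1 to 10 rows; each row shifts and turns the commanded pose from where the row before left it, along the tool's axes as they then stand; what a row does not reach is not made up. A row lasts 1/8 s, in which the tool goes at most 62.5 mm and 10.7 degrees, less where a joint would pass 70% of its speed; a pose out of reach is approached as far as the arm can. A call is refused whole if a number of a shift passes 1 or a number of a turn 1, either way. A call with a gripper value outside its range is refused whole. The fingers move at their own pace and stop on an object; "force" is the grip in N (left out, the last holds). Time passes only in rows, so rows that do not move let the fingers close. It gives the time, the measured TCP pose, the force, the opening and the grip force at its end, in the units of the state.
- ctrl.read_state(): the state, without advancing time (a new reading comes with each control period).
- optics.grab_frame(name): name is "scene" or "top"; returns a dict with "image" (420x560x3 uint8, red, green, blue), "fx", "fy", "cx", "cy" (pixels), "view" (4x4, takes a point from world to camera coordinates). Camera axes: x right, y down, z forward; pixel columns grow to the right and rows downward; lengths in m; the calibration is good to about 2 mm. A picture is of the moment at which its call begins. There is no depth.
- workorder.close_job(): hands the job in; it is judged then, once.
The state is a dict: "clock": time; "joint_pos": joint angles; "qd": joint speeds; "joint_efforts": joint torques, N m; "tcp_pos": TCP position; "eef_rot": TCP orientation; "ft_force": force on the tool from outside, world axes, zero at the start; "wrist_torque": the same for the moment, N m; "opening": opening from 0.0 (shut) to 1.0 (fully open); "grip_force": force on a finger pad.
Only numpy, scipy, OpenCV 4.12 (cv2) and the standard library are available. Lean on these libraries where they do the work, as an engineer would, in place of code of your own. Each camera call takes 0.05 s, during which the arm holds its last target. There are 200 camera calls.

## Working session

There is one attempt and no reset: what is moved stays moved. The work goes in short steps, Python scripts to look and compute and a tool call to move; the robot and the scene stay as the last step left them, time stands still between calls to the robot, and variables do not carry over. Pictures are saved under pics/ and viewed, at most 10 in all, crops included, and the job is handed in when it is done.

Besides the shell and the picture viewer there is one more tool, called after ">>>" in YAML: its name, and indented under it one key for each argument. drive_tool: Moves the arm, as the interface text tells. Its arguments: {"type":"object","properties":{"deltas":{"type":"array","items":{"type":"array","items":{"type":"number"}}},"force":{"type":"number"}},"required":["deltas"]}

```bash
mkdir -p pics
cat > h.py <<'E'
import numpy as np,cv2
from plant import ctrl,optics,workorder
def grab(n,f):
    d=optics.grab_frame(n); cv2.imwrite('pics/'+f,cv2.cvtColor(d['image'],cv2.COLOR_RGB2BGR)); 
    import pickle; pickle.dump({k:d[k] for k in d},open('pics/'+n+'.pkl','wb')); return d
def load(n):
    import pickle; return pickle.load(open('pics/'+n+'.pkl','rb'))
def unproj(d,u,v,z):
    V=np.array(d['view']);R=V[:3,:3];t=V[:3,3];c=-R.T@t
    r=R.T@np.array([(u-d['cx'])/d['fx'],(v-d['cy'])/d['fy'],1]); return c+r*(z-c[2])/r[2]
def proj(d,p):
    q=np.array(d['view'])@np.r_[p,1]; return d['fx']*q[0]/q[2]+d['cx'],d['fy']*q[1]/q[2]+d['cy']
E
python3 - <<'E'
from h import *
for n in('top','scene'):
    d=grab(n,n+'0.png'); V=np.array(d['view']); print(n,d['fx'],-V[:3,:3].T@V[:3,3],V[:3,:3].round(3).tolist())
a=[cv2.imread(f'pics/{n}0.png') for n in('top','scene')]
cv2.imwrite('pics/top0b.png',cv2.resize(a[0],(800,600),interpolation=cv2.INTER_CUBIC))
s=ctrl.read_state();print(s,ctrl.grip_point_offset)
E
```

```text
top 395.33932888119483 [ 0.49508837 -0.02977864  0.86531793] [[0.023, -0.999, -0.025], [-0.995, -0.02, -0.094], [0.094, 0.027, -0.995]]
scene 402.5133062488534 [ 0.90854986 -0.45630155  0.70328798] [[0.81, 0.586, -0.017], [0.434, -0.619, -0.655], [-0.394, 0.524, -0.755]]
{'clock': 0.1, 'joint_pos': array([-1.45177491e+00,  4.87012746e-02,  9.77276297e-02,  1.62199034e+00,
       -1.55451080e-05,  1.44302331e+00]), 'qd': array([ 0.0011394 , -0.00392699,  0.0040195 ,  0.00106643, -0.00045125,
       -0.00070332]), 'joint_efforts': array([ 3.71555492e-03, -3.39851689e+01,  3.20935750e+01,  1.57803926e-02,
       -1.84058736e-04,  6.18463531e-06]), 'tcp_pos': array([ 0.12818583, -0.50853586,  0.23020794]), 'eef_rot': array([-1.08385296e-03,  9.92395635e-01,  1.23084231e-01, -3.02987346e-06]), 'ft_force': array([-0.24385892,  0.47530403,  0.14014673]), 'wrist_torque': array([-0.0163154 ,  0.02115513,  0.03485882]), 'grip_force': 0.0, 'opening': 1.0015080096994398} 0.0187
```

View pics/top0b.png

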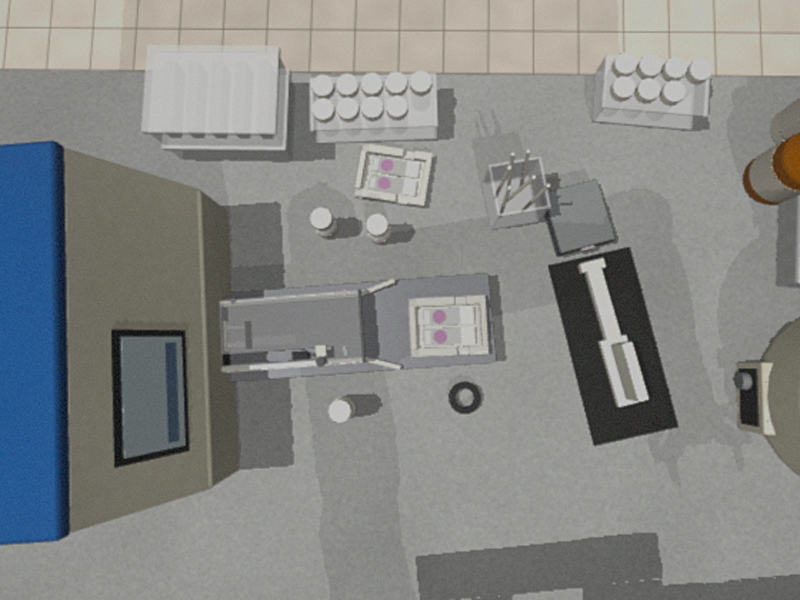

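View pics/scene0.png

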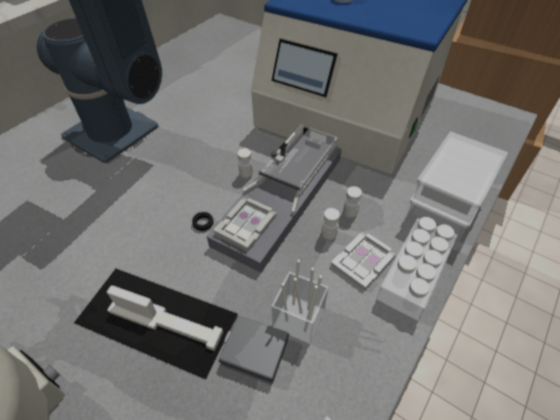

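Run:
```python
import cv2
a=cv2.imread('pics/top0.png')
b=cv2.resize(a[180:270,150:350],None,fx=4,fy=4,interpolation=cv2.INTER_CUBIC)
c=cv2.resize(a[170:315,380:480],None,fx=4,fy=4,interpolation=cv2.INTER_CUBIC)
cv2.imwrite('pics/bed.png',b);cv2.imwrite('pics/mat.png',c)
```

```text
(no output)
```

View pics/bed.png

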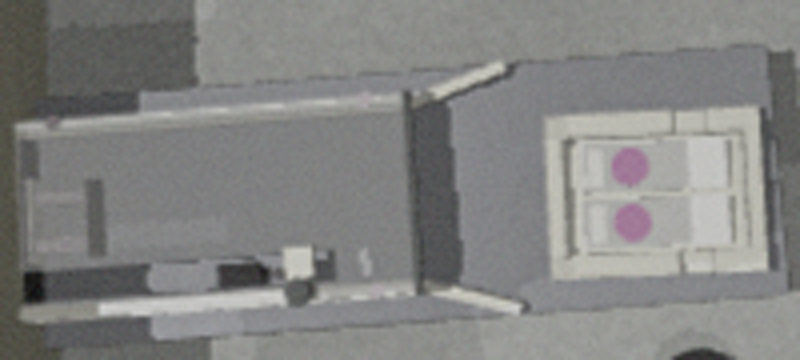

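View pics/mat.png

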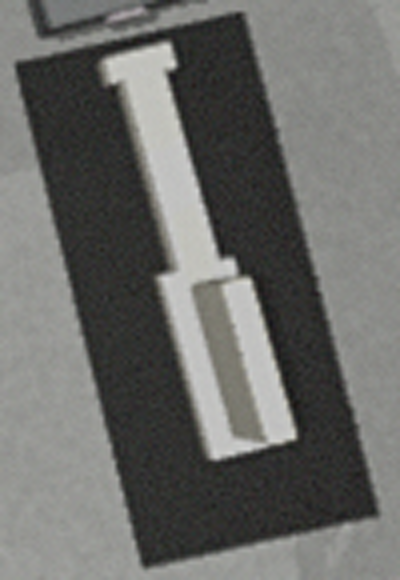

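Run:
```python
from h import *
d=load('top')
B=lambda u,v,z:unproj(d,150+(u+.5)/4-.5,180+(v+.5)/4-.5,z)
M=lambda u,v,z:unproj(d,380+(u+.5)/4-.5,170+(v+.5)/4-.5,z)
def show(n,P):
    P=np.array(P);print(n,P[:,:2].round(4).tolist(),'mean',P.mean(0).round(4)[:2])
show('bedfront',[B(766,46,.04),B(785,290,.04)])
show('bed long far/near',[B(140,95,.04),B(155,338,.04)])
show('brow',[B(408,92,.074),B(418,290,.074)])
show('lane end',[B(17,125,.069),B(22,318,.069)])
show('carrier RF,RN,FF,FN',[B(760,107,.056),B(769,272,.056),B(545,116,.056),B(553,278,.056)])
show('guides ends',[B(505,66,.052),B(522,310,.052)])
show('mat',[M(17,63,.003),M(243,13,.003),M(377,515,.003),M(145,567,.003)])
show('head',[M(101,60,.017),M(172,43,.017)])
show('fin front/rear',[M(222,283,.065),M(252,277,.065),M(265,442,.065),M(297,438,.065)])
s=load('scene')
```

```text
bedfront [[0.62, -0.1259], [0.4927, -0.1369]] mean [ 0.5564 -0.1314]
bed long far/near [[0.5875, 0.2037], [0.4603, 0.1899]] mean [0.5239 0.1968]
brow [[0.588, 0.058], [0.4886, 0.0499]] mean [0.5383 0.0539]
lane end [[0.5676, 0.258], [0.47, 0.2501]] mean [0.5188 0.2541]
carrier RF,RN,FF,FN [[0.5859, -0.1213], [0.5017, -0.1267], [0.5791, -0.0111], [0.4962, -0.017]] mean [ 0.5407 -0.069 ]
guides ends [[0.6051, 0.0104], [0.4795, -0.0015]] mean [0.5423 0.0045]
mat [[0.6401, -0.2235], [0.6701, -0.3466], [0.4012, -0.4132], [0.3708, -0.2908]] mean [ 0.5206 -0.3185]
head [[0.6402, -0.2653], [0.6502, -0.3033]] mean [ 0.6452 -0.2843]
fin front/rear [[0.5203, -0.3114], [0.5236, -0.3264], [0.4421, -0.3315], [0.4445, -0.3473]] mean [ 0.4826 -0.3292]
```

Run:
```python
from h import *
t=load('top');s=load('scene')
for z in (0,.1,.2,.3,.4): print(z,unproj(t,520,266,z).round(3),unproj(s,42,362,z).round(3), unproj(t,545,280,z).round(3),unproj(s,10,375,z).round(3))
for p in [(.128,-.509,.23),(.4,-.4,.23)]: print(proj(t,p),proj(s,p))
a=cv2.imread('pics/scene0.png')[270:420,0:260]
cv2.imwrite('pics/sc.png',cv2.resize(a,None,fx=3,fy=3))
```

```text
0 [ 0.472 -0.514  0.   ] [ 0.419 -0.491  0.   ] [ 0.443 -0.565  0.   ] [ 0.394 -0.537  0.   ]
0.1 [ 0.474 -0.458  0.1  ] [ 0.489 -0.486  0.1  ] [ 0.449 -0.503  0.1  ] [ 0.467 -0.525  0.1  ]
0.2 [ 0.477 -0.402  0.2  ] [ 0.558 -0.481  0.2  ] [ 0.455 -0.441  0.2  ] [ 0.54  -0.514  0.2  ]
0.3 [ 0.48  -0.346  0.3  ] [ 0.628 -0.476  0.3  ] [ 0.461 -0.379  0.3  ] [ 0.613 -0.502  0.3  ]
0.4 [ 0.482 -0.29   0.4  ] [ 0.697 -0.471  0.4  ] [ 0.467 -0.318  0.4  ] [ 0.686 -0.491  0.4  ]
(np.float64(612.937610576163), np.float64(506.3384444963387)) (np.float64(-140.67274579928994), np.float64(210.59892607246024))
(np.float64(531.4955337311541), np.float64(316.80241233462476)) (np.float64(18.86254970596329), np.float64(245.4498878510278))
```

View pics/sc.png

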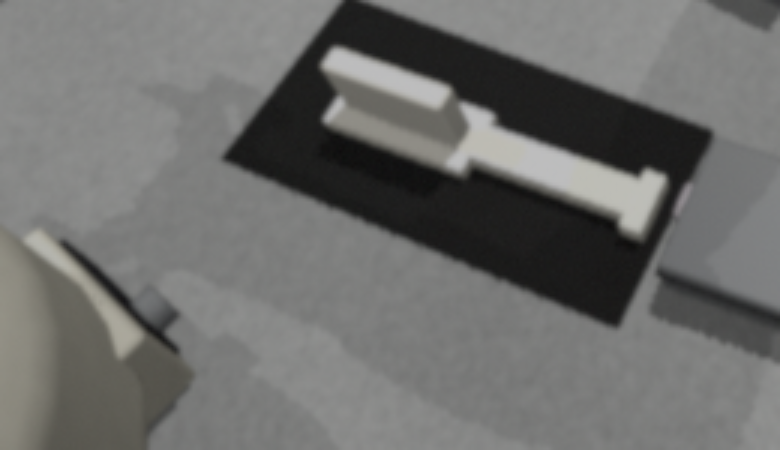

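```bash
cat >> h.py <<'E'
def head(q):
    from scipy.spatial.transform import Rotation as R
    m=R.from_quat([q[1],q[2],q[3],q[0]]).as_matrix(); return m
def plan(*wps):
    s=ctrl.read_state();p=s['tcp_pos'];m=head(s['eef_rot']);h=np.degrees(np.arctan2(m[1,0],m[0,0]))
    print('t %.2f'%s['clock'],'tcp',p.round(4),'h %.2f'%h,'z',m[:,2].round(3),'F',s['ft_force'].round(1),'op %.2f gf %.0f'%(s['opening'],s['grip_force']),'j6 %.2f'%s['joint_pos'][5])
    for x,y,z,h2 in wps:
        w=np.array([x,y,z])-p;c,sn=np.cos(np.radians(h)),np.sin(np.radians(h))
        print(' units x %.2f y %.2f z %.2f  turn %.2f'%((w[0]*c+w[1]*sn)/.025,(w[0]*sn-w[1]*c)/.025,-w[2]/.025,-(h2-h)/6)); p=np.array([x,y,z]);h=h2
E
python3 - <<'E'
from h import *
plan((.2,-.35,.23,15),(.4826,-.3292,.12,15),(.4826,-.3292,.027,15))
E
```

```text
t 0.10 tcp [ 0.1282 -0.5085  0.2302] h 14.14 z [-0.     0.002 -1.   ] F [-0.2  0.5  0.1] op 1.00 gf 0 j6 1.44
 units x 4.33 y -5.45 z 0.01  turn -0.14
 units x 11.13 y 2.12 z 4.40  turn 0.00
 units x 0.00 y 0.00 z 3.72  turn 0.00
```

>>> drive_tool:
  deltas:
    - [1,0.7,-0.9,0,-0.14]
    - [1,0.7,-0.9,0,0]
    - [1,0.7,-0.9,0,0]
    - [1,0.7,-0.9,0,0]
    - [1,0.77,-0.92,0,0]
    - [1,0.76,-0.93,0,0]
  force: 100

```text
clock: 0.85
tcp_pos: [0.1982, -0.3485, 0.2307]
eef_rot: [-0.001, 0.991, 0.13, -0.0]
ft_force: [1.0, 0.4, 0.1]
opening: 1.001
grip_force: 0.0
```

>>> drive_tool:
  deltas:
    - [1,0.9,0.2,0,0]
    - [1,0.9,0.2,0,0]
    - [1,0.9,0.2,0,0]
    - [1,0.9,0.2,0.6,0]
    - [1,0.9,0.2,0.6,0]
    - [1,0.9,0.2,0.6,0]
    - [1,0.9,0.2,0.6,0]
    - [1,0.9,0.2,0.6,0]
    - [1,0.9,0.2,0.6,0]
    - [1,0.9,0.2,0.6,0]

```text
clock: 2.1
tcp_pos: [0.4287, -0.3393, 0.1251]
eef_rot: [-0.001, 0.991, 0.13, -0.0]
ft_force: [0.2, -0.5, -0.2]
opening: 0.999
grip_force: 0.0
```

>>> drive_tool:
  deltas:
    - [1,0.9,0.12,0.2,0]
    - [1,0.9,0,0,0]
    - [1,0.33,0,0,0]
    - [1,0,0,0,0]
    - [1,0,0,0,0]

```text
clock: 2.72
tcp_pos: [0.4798, -0.3291, 0.1213]
eef_rot: [-0.0, 0.992, 0.13, -0.0]
ft_force: [0.2, 0.3, -0.2]
opening: 1.001
grip_force: 0.0
```

Run:
```python
from h import *
plan((.4826,-.3292,.06,15),(.4826,-.3292,.027,15))
d=grab('top','t1.png'); a=cv2.imread('pics/t1.png')[150:320,340:490]
cv2.imwrite('pics/t1c.png',cv2.resize(a,None,fx=3.5,fy=3.5,interpolation=cv2.INTER_CUBIC))
print([[x*3.5 for x in (proj(d,p)[0]-340,proj(d,p)[1]-150)] for p in[(.4826,-.3292,.065),(.522,-.3189,.065)]])
```

```text
t 2.73 tcp [ 0.4798 -0.3291  0.1213] h 14.95 z [-0.001 -0.    -1.   ] F [ 0.2  0.3 -0.2] op 1.00 gf 0 j6 2.16
 units x 0.11 y 0.03 z 2.45  turn -0.01
 units x 0.00 y 0.00 z 1.32  turn 0.00
[[np.float64(365.294901478766), np.float64(383.3801779925194)], [np.float64(346.05280644234705), np.float64(313.60625677136)]]
```

View pics/t1c.png

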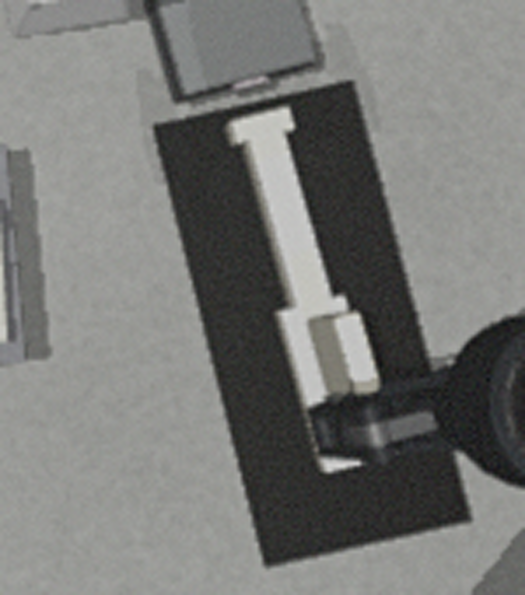

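The picture shows the stick undisturbed, fin at about (355,350), with the gripper above it and aligned. I'm descending.

>>> drive_tool:
  deltas:
    - [1,0.11,0.03,0.7,0]
    - [1,0,0,0.7,0]
    - [1,0,0,0.7,0]
    - [1,0,0,0.7,0]
    - [1,0,0,0.6,0]
    - [1,0,0,0.37,0]
    - [1,0,0,0,0]
    - [-1,0,0,0,0]
    - [-1,0,0,0,0]
    - [-1,0,0,0,0]

```text
clock: 4.03
tcp_pos: [0.4838, -0.3293, 0.0278]
eef_rot: [0.0, 0.991, 0.13, 0.0]
ft_force: [-0.2, -0.1, -0.2]
opening: 0.376
grip_force: 0.0
```

>>> drive_tool:
  deltas:
    - [-1,0,0,0,0]
    - [-1,0,0,0,0]
    - [-1,0,0,0,0]
    - [-1,0,0,0,0]
    - [-1,0,0,0,0]

```text
clock: 4.65
tcp_pos: [0.4836, -0.3292, 0.0276]
eef_rot: [0.0, 0.991, 0.13, 0.0]
ft_force: [0.3, 1.1, 3.7]
opening: 0.176
grip_force: 97.5
```

Run:
```python
from h import *
plan()
```

```text
t 4.65 tcp [ 0.4836 -0.3292  0.0276] h 14.98 z [ 0.001 -0.001 -1.   ] F [0.3 1.1 3.7] op 0.18 gf 98 j6 2.17
```

>>> drive_tool:
  deltas:
    - [-1,0,0,-0.3,0]
    - [-1,0,0,-0.6,0]
    - [-1,0,0,-0.8,0]
    - [-1,0,0,-0.9,0]
    - [-1,0,0,-0.9,0]
    - [-1,0,0,-0.9,0]
    - [-1,0,0,-0.9,0]
    - [-1,-0.6,0.4,-0.8,0]
    - [-1,-0.6,0.4,0,0]
    - [-1,-0.6,0.4,0,0]

```text
clock: 5.9
tcp_pos: [0.4466, -0.3701, 0.1789]
eef_rot: [-0.0, 0.991, 0.13, -0.0]
ft_force: [-0.1, -0.7, -1.1]
opening: 0.172
grip_force: 97.4
```

>>> drive_tool:
  deltas:
    - [-1,0,0,0,-0.5]
    - [-1,0,0,0,-1]
    - [-1,0,0,0,-1]
    - [-1,0,0,0,-1]
    - [-1,0,0,0,-1]
    - [-1,0,0,0,-1]
    - [-1,0,0,0,-1]
    - [-1,0,0,0,-1]
    - [-1,0,0,0,-1]
    - [-1,0,0,0,-1]

```text
clock: 7.15
tcp_pos: [0.4463, -0.3695, 0.1777]
eef_rot: [-0.002, 0.808, 0.589, -0.0]
ft_force: [0.0, -0.0, -0.9]
opening: 0.174
grip_force: 97.4
```

>>> drive_tool:
  deltas:
    - [-1,0,0,0,-1]
    - [-1,0,0,0,-1]
    - [-1,0,0,0,-1]
    - [-1,0,0,0,-0.93]
    - [-1,0,0,0,0]
    - [-1,0,0,0,0]

```text
clock: 7.9
tcp_pos: [0.447, -0.3696, 0.1786]
eef_rot: [-0.001, 0.673, 0.74, 0.0]
ft_force: [0.4, 0.8, -1.9]
opening: 0.178
grip_force: 97.4
```

Run:
```python
from h import *
plan((.568,-.322,.18,95.6),(.568,-.322,.066,95.6))
```

```text
t 7.90 tcp [ 0.447  -0.3696  0.1786] h 95.45 z [-0.001  0.001 -1.   ] F [ 0.4  0.8 -1.9] op 0.18 gf 97 j6 0.67
 units x 1.43 y 5.00 z -0.06  turn -0.02
 units x 0.00 y 0.00 z 4.56  turn -0.00
```

>>> drive_tool:
  deltas:
    - [-1,0,0.5,0,0]
    - [-1,0.1,0.8,0,0]
    - [-1,0.2,0.8,0,0]
    - [-1,0.2,0.8,0,0]
    - [-1,0.3,0.8,0.5,0]
    - [-1,0.3,0.8,0.8,0]
    - [-1,0.33,0.5,0.8,0]
    - [-1,0,0,0.8,0]
    - [-1,0,0,0.7,0]
    - [-1,0,0,0.4,0]

```text
clock: 9.15
tcp_pos: [0.5675, -0.3211, 0.077]
eef_rot: [-0.002, 0.672, 0.74, -0.0]
ft_force: [-0.7, 0.1, -1.3]
opening: 0.179
grip_force: 97.6
```

Run:
```python
from h import *
plan((.568,-.322,.0665,95.6))
d=grab('top','t2.png'); b=grab('scene','s2.png')
a=cv2.imread('pics/t2.png')[170:290,150:420]
c=cv2.imread('pics/s2.png')[130:360,60:360]
A=cv2.resize(a,(780,347),interpolation=cv2.INTER_CUBIC);cv2.imwrite('pics/t2c.png',A)
cv2.imwrite('pics/s2c.png',cv2.resize(c,None,fx=2.6,fy=2.6,interpolation=cv2.INTER_CUBIC))
```

```text
t 9.15 tcp [ 0.5675 -0.3211  0.077 ] h 95.55 z [-0.003  0.002 -1.   ] F [-0.7  0.1 -1.3] op 0.18 gf 98 j6 0.86
 units x -0.04 y 0.02 z 0.42  turn -0.01
```

View pics/t2c.png

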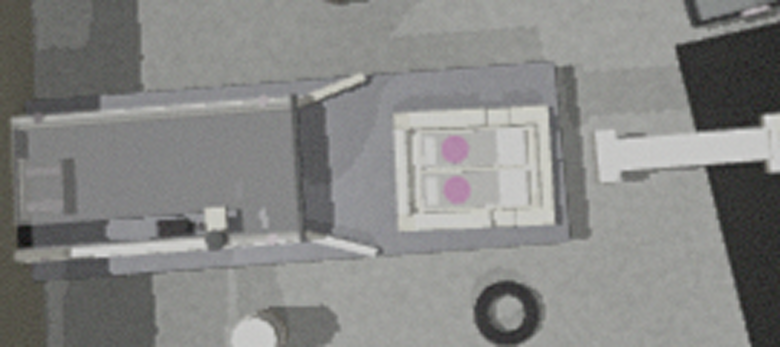

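View pics/s2c.png

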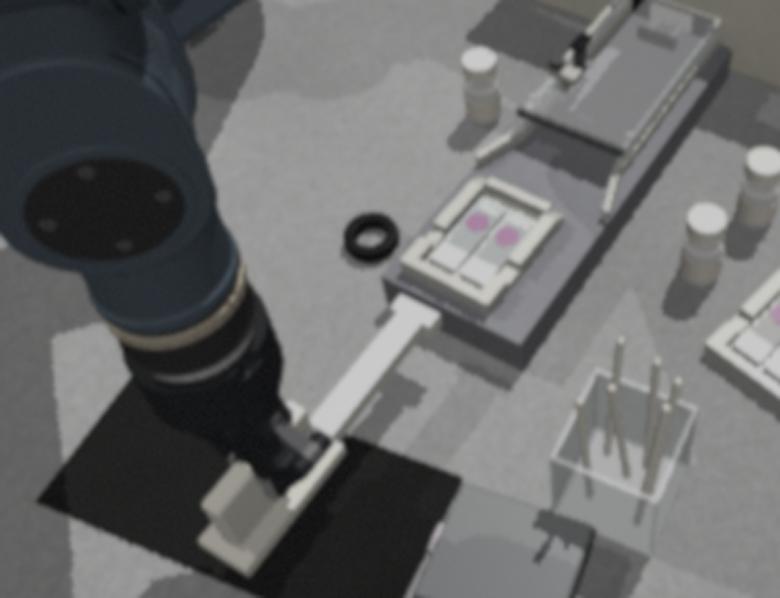

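Run:
```python
from h import *
d=load('top')
T=lambda u,v,z:unproj(d,150+(u+.5)/2.889-.5,170+(v+.5)/2.889-.5,z)
f=np.array([-.0975,.9952]);l=np.array([-.9952,-.0975]);o=np.array([.5564,-.1314])
def L(n,p): p=p[:2];print(n,p.round(4),'s %.4f lat %.4f'%((p-o)@f,(p-o)@l))
for z in(.066,.06): L('tip',(T(597,131,z)+T(599,181,z))/2)
L('expect',np.array([.5675,-.3211])+.169*f)
L('bar rear',(T(770,127,.066)+T(770,160,.066))/2)
L('carr rear',(T(548,107,.056)+T(554,227,.056))/2); L('carr nose',(T(395,115,.056)+T(399,230,.056))/2)
L('bedfront',(T(555,63,.04)+T(567,240,.04))/2)
L('mouth',(T(296,95,.074)+T(303,242,.074))/2)
```

```text
tip [ 0.5504 -0.1548] s -0.0227 lat 0.0082
tip [ 0.5509 -0.1557] s -0.0236 lat 0.0079
expect [ 0.551  -0.1529] s -0.0209 lat 0.0074
bar rear [ 0.5617 -0.2739] s -0.1424 lat 0.0087
carr rear [ 0.5428 -0.1233] s 0.0094 lat 0.0127
carr nose [ 0.5366 -0.0145] s 0.1183 lat 0.0083
bedfront [ 0.5554 -0.1322] s -0.0007 lat 0.0011
mouth [0.5371 0.053 ] s 0.1854 lat 0.0012
```

>>> drive_tool:
  deltas:
    - [-1,0,0,0.2,0]
    - [-1,0,0,0.15,0]
    - [-1,0.3,0,0,0]
    - [-1,0.3,0,0,0]
    - [-1,0.3,0,0,0]
    - [-1,0.15,0,0,0]
    - [-1,0,0,0,0]

```text
clock: 10.12
tcp_pos: [0.5661, -0.2953, 0.071]
eef_rot: [0.0, 0.672, 0.741, -0.0]
ft_force: [0.4, -1.0, -1.8]
opening: 0.168
grip_force: 97.6
```

>>> drive_tool:
  deltas:
    - [-1,0.1,0,0,0]
    - [-1,0.1,0,0,0]
    - [-1,0.1,0,0,0]
    - [-1,0.1,0,0,0]
    - [-1,0.1,0,0,0]
    - [-1,0.1,0,0,0]

```text
clock: 10.88
tcp_pos: [0.5645, -0.2808, 0.0709]
eef_rot: [0.0, 0.672, 0.741, -0.0]
ft_force: [1.1, -1.5, -0.8]
opening: 0.175
grip_force: 97.6
```

>>> drive_tool:
  deltas:
    - [-1,0.2,0.02,0.04,0]
    - [-1,0.2,0.03,0.04,0]
    - [-1,0.2,0.03,0.02,0]
    - [-1,0.2,0.03,0,0]
    - [-1,0.2,0.03,0,0]
    - [-1,0.2,0.03,0,0]
    - [-1,0.2,0.03,0,0]
    - [-1,0.2,0.03,0,0]

```text
clock: 11.88
tcp_pos: [0.5664, -0.24, 0.0682]
eef_rot: [-0.0, 0.672, 0.741, -0.0]
ft_force: [0.7, -1.4, -0.9]
opening: 0.172
grip_force: 97.7
```

Run:
```python
from h import *
plan()
d=grab('top','t3.png')
a=cv2.imread('pics/t3.png')[170:290,150:420]
cv2.imwrite('pics/t3c.png',cv2.resize(a,(780,347),interpolation=cv2.INTER_CUBIC))
```

```text
t 11.88 tcp [ 0.5664 -0.24    0.0682] h 95.56 z [-0.  0. -1.] F [ 0.7 -1.4 -0.9] op 0.17 gf 98 j6 0.96
```

View pics/t3c.png

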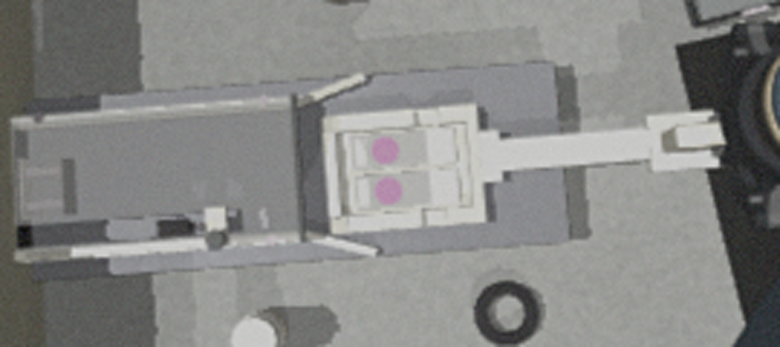

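>>> drive_tool:
  deltas:
    - [-1,0.15,0,0,0]
    - [-1,0.15,0,0,0]
    - [-1,0.15,0,0,0]
    - [-1,0.15,0,0,0]
    - [-1,0.15,0,0,0]

```text
clock: 12.55
tcp_pos: [0.5648, -0.2217, 0.0685]
eef_rot: [0.0, 0.672, 0.74, 0.0]
ft_force: [1.5, -3.4, -0.5]
opening: 0.178
grip_force: 97.6
```

>>> drive_tool:
  deltas:
    - [-1,0.15,0,0,0]
    - [-1,0.15,0,0,0]
    - [-1,0.15,0,0,0]
    - [-1,0.15,0,0,0]

```text
clock: 13.05
tcp_pos: [0.5631, -0.2065, 0.0683]
eef_rot: [0.0, 0.672, 0.741, 0.0]
ft_force: [1.5, -1.8, -1.1]
opening: 0.177
grip_force: 97.6
```

>>> drive_tool:
  deltas:
    - [-1,0.15,0,0,0]
    - [-1,0.15,0,0,0]
    - [-1,0.15,0,0,0]
    - [-1,0.15,0,0,0]

```text
clock: 13.55
tcp_pos: [0.5617, -0.1917, 0.0684]
eef_rot: [0.0, 0.672, 0.741, 0.0]
ft_force: [1.7, -1.1, -1.1]
opening: 0.176
grip_force: 97.6
```

>>> drive_tool:
  deltas:
    - [-1,0.16,0,0,0]
    - [-1,0.16,0,0,0]
    - [-1,0.16,0,0,0]
    - [-1,0.16,0,0,0]
    - [-1,0.16,0,0,0]
    - [-1,0.16,0,0,0]

```text
clock: 14.3
tcp_pos: [0.5593, -0.1677, 0.0683]
eef_rot: [-0.0, 0.672, 0.741, -0.0]
ft_force: [2.5, -1.6, -1.7]
opening: 0.174
grip_force: 97.6
```

>>> drive_tool:
  deltas:
    - [-1,0.16,0,0,0]
    - [-1,0.16,0,0,0]
    - [-1,0.16,0,0,0]
    - [-1,0.16,0,0,0]
    - [-1,0.16,0,0,0]
    - [-1,0.16,0,0,0]

```text
clock: 15.05
tcp_pos: [0.557, -0.1438, 0.0683]
eef_rot: [-0.0, 0.672, 0.741, -0.0]
ft_force: [1.3, -2.1, -1.5]
opening: 0.176
grip_force: 97.6
```

>>> drive_tool:
  deltas:
    - [-1,0.16,0,0,0]
    - [-1,0.16,0,0,0]
    - [-1,0.12,0,0,0]
    - [-1,0.12,0,0,0]
    - [-1,0.12,0,0,0]

```text
clock: 15.68
tcp_pos: [0.5553, -0.127, 0.0683]
eef_rot: [-0.0, 0.672, 0.741, -0.0]
ft_force: [-0.0, -1.6, -2.2]
opening: 0.174
grip_force: 97.6
```

Run:
```python
from h import *
s=ctrl.read_state();f=np.array([-.0975,.9952]);l=np.array([-.9952,-.0975]);o=np.array([.5564,-.1314])
t=s['tcp_pos'][:2]+.169*f-o;plan();print('tip s,lat',t@f,t@l)
```

```text
t 15.68 tcp [ 0.5553 -0.127   0.0683] h 95.56 z [-0.  0. -1.] F [-0.  -1.6 -2.2] op 0.17 gf 98 j6 1.13
tip s,lat 0.1734422213579976 0.0006803990450583629
```

>>> drive_tool:
  deltas:
    - [-1,0.12,0,0,0]
    - [-1,0.12,0,0,0]
    - [-1,0.12,0,0,0]
    - [-1,0.12,0,0,0]
    - [-1,0.12,0,0,0]
    - [-1,0.12,0,0,0]

```text
clock: 16.42
tcp_pos: [0.5543, -0.111, 0.069]
eef_rot: [0.002, 0.672, 0.74, -0.001]
ft_force: [1.4, -5.1, -1.7]
opening: 0.174
grip_force: 97.7
```

>>> drive_tool:
  deltas:
    - [-1,0.12,0,0,0]
    - [-1,0.12,0,0,0]
    - [-1,0.12,0,0,0]
    - [-1,0.12,0,0,0]
    - [-1,0.12,0,0,0]
    - [-1,0.12,0,0,0]

```text
clock: 17.18
tcp_pos: [0.5519, -0.0912, 0.0683]
eef_rot: [0.0, 0.672, 0.741, -0.0]
ft_force: [0.9, -4.2, -1.6]
opening: 0.176
grip_force: 97.6
```

>>> drive_tool:
  deltas:
    - [-1,0.1,0,0,0]
    - [-1,0.1,0,0,0]
    - [-1,0.1,0,0,0]
    - [-1,0.1,0,0,0]

```text
clock: 17.68
tcp_pos: [0.5509, -0.0813, 0.0683]
eef_rot: [0.0, 0.672, 0.741, -0.0]
ft_force: [0.7, -3.3, -1.5]
opening: 0.175
grip_force: 97.6
```

>>> drive_tool:
  deltas:
    - [-1,0.06,0,0,0]
    - [-1,0.06,0,0,0]
    - [-1,0.06,0,0,0]

```text
clock: 18.05
tcp_pos: [0.5505, -0.0769, 0.0683]
eef_rot: [-0.0, 0.672, 0.741, -0.0]
ft_force: [1.4, -3.9, -1.7]
opening: 0.172
grip_force: 97.6
```

>>> drive_tool:
  deltas:
    - [-1,0.06,0,0,0]
    - [-1,0.06,0,0,0]
    - [-1,0.06,0,0,0]
    - [-1,0.06,0,0,0]
    - [-1,0.06,0,0,0]

```text
clock: 18.68
tcp_pos: [0.5497, -0.0694, 0.0683]
eef_rot: [-0.0, 0.672, 0.741, -0.0]
ft_force: [2.1, -4.0, -1.0]
opening: 0.173
grip_force: 97.6
```

>>> drive_tool:
  deltas:
    - [-1,0.06,0,0,0]
    - [-1,0.06,0,0,0]
    - [-1,0.06,0,0,0]

```text
clock: 19.05
tcp_pos: [0.5493, -0.0649, 0.0683]
eef_rot: [-0.0, 0.672, 0.741, -0.0]
ft_force: [0.9, -3.4, -0.5]
opening: 0.176
grip_force: 97.6
```

>>> drive_tool:
  deltas:
    - [-1,0.05,0,0,0]
    - [-1,0.05,0,0,0]
    - [-1,0.05,0,0,0]

```text
clock: 19.42
tcp_pos: [0.5489, -0.0612, 0.0683]
eef_rot: [-0.0, 0.672, 0.741, -0.0]
ft_force: [1.8, -3.9, -1.2]
opening: 0.173
grip_force: 97.6
```

Run:
```python
from h import *
for n in('top','scene'): grab(n,n+'A.png')
a=cv2.imread('pics/topA.png')[190:265,150:270]; b=cv2.imread('pics/top0.png')[190:265,150:270]
c=cv2.imread('pics/sceneA.png')[120:200,240:350]; e=cv2.imread('pics/scene0.png')[120:200,240:350]
r=lambda i:cv2.resize(i,(400,290),interpolation=cv2.INTER_CUBIC)
cv2.imwrite('pics/cmpA.png',np.vstack([np.hstack([r(b),r(a)]),np.hstack([r(e),r(c)])]))
```

>>> drive_tool:
  deltas:
    - [-1,0.04,0,0,0]
    - [-1,0.04,0,0,0]
    - [-1,0.04,0,0,0]

```text
clock: 19.9
tcp_pos: [0.5487, -0.0583, 0.0683]
eef_rot: [0.0, 0.672, 0.741, -0.0]
ft_force: [1.3, -3.5, -1.6]
opening: 0.173
grip_force: 97.6
```

>>> drive_tool:
  deltas:
    - [-1,0.04,0,0,0]
    - [-1,0.04,0,0,0]
    - [-1,0.04,0,0,0]

```text
clock: 20.27
tcp_pos: [0.5486, -0.0565, 0.0687]
eef_rot: [0.001, 0.672, 0.74, -0.001]
ft_force: [1.5, -7.5, -0.3]
opening: 0.176
grip_force: 97.7
```

>>> drive_tool:
  deltas:
    - [-1,0.04,0,0,0]
    - [-1,0.04,0,0,0]

```text
clock: 20.52
tcp_pos: [0.5483, -0.0549, 0.0688]
eef_rot: [0.001, 0.672, 0.74, -0.001]
ft_force: [1.0, -8.7, 0.4]
opening: 0.175
grip_force: 97.7
```

```bash
cat > cat.py <<'E'
import sys
from h import *
# catch tab window in scene/top: difference of the live view to the start (down) and riding frames
d={n:grab(n,f'{n}_{sys.argv[1]}.png') for n in('top','scene')}
for n,(v0,v1,u0,u1) in {'top':(232,262,205,240),'scene':(140,175,255,295)}.items():
    im=lambda f:cv2.GaussianBlur(cv2.cvtColor(cv2.imread(f),cv2.COLOR_BGR2GRAY),(3,3),0)[v0:v1,u0:u1].astype(float)
    c=im(f'pics/{n}_{sys.argv[1]}.png'); print(n,'vs down %.2f vs ride %.2f'%(abs(c-im(f'pics/{n}0.png')).mean(),abs(c-im(f'pics/{n}A.png')).mean()),'down-ride %.2f'%abs(im(f'pics/{n}0.png')-im(f'pics/{n}A.png')).mean())
plan()
E
python3 cat.py B
```

```text
top vs down 33.26 vs ride 3.96 down-ride 35.04
scene vs down 39.97 vs ride 9.01 down-ride 36.47
t 20.62 tcp [ 0.5483 -0.0547  0.0687] h 95.54 z [ 0.    -0.003 -1.   ] F [ 1.2 -7.7 -0. ] op 0.17 gf 98 j6 1.25
```

>>> drive_tool:
  deltas:
    - [-1,0.03,0,0,0]
    - [-1,0.03,0,0,0]

```text
clock: 20.88
tcp_pos: [0.5483, -0.0539, 0.069]
eef_rot: [0.002, 0.672, 0.74, -0.001]
ft_force: [1.1, -9.1, 0.6]
opening: 0.172
grip_force: 97.8
```

>>> drive_tool:
  deltas:
    - [-1,0.03,0,0,0]
    - [-1,0,0,0,0]

```text
clock: 21.12
tcp_pos: [0.5484, -0.0534, 0.0691]
eef_rot: [0.002, 0.672, 0.74, -0.002]
ft_force: [0.9, -10.3, 0.7]
opening: 0.175
grip_force: 97.8
```

>>> drive_tool:
  deltas:
    - [-1,0.03,0,0,0]
    - [-1,0,0,0,0]

```text
clock: 21.38
tcp_pos: [0.5483, -0.0529, 0.0692]
eef_rot: [0.002, 0.672, 0.74, -0.002]
ft_force: [0.7, -9.6, 1.0]
opening: 0.172
grip_force: 97.9
```

```bash
python3 cat.py C
```

```text
top vs down 32.95 vs ride 6.23 down-ride 35.04
scene vs down 40.89 vs ride 11.31 down-ride 36.47
t 21.48 tcp [ 0.5483 -0.0529  0.0691] h 95.51 z [ 0.001 -0.006 -1.   ] F [ 0.6 -9.1  0.9] op 0.17 gf 98 j6 1.26
```

>>> drive_tool:
  deltas:
    - [-1,0.03,0,0,0]
    - [-1,0.03,0,0,0]
    - [-1,0,0,0,0]

```text
clock: 21.85
tcp_pos: [0.5483, -0.052, 0.0693]
eef_rot: [0.003, 0.672, 0.74, -0.002]
ft_force: [1.8, -11.0, 1.8]
opening: 0.175
grip_force: 97.9
```

>>> drive_tool:
  deltas:
    - [-1,0.03,0,0,0]
    - [-1,0.03,0,0,0]
    - [-1,0,0,0,0]

```text
clock: 22.22
tcp_pos: [0.5483, -0.0511, 0.0695]
eef_rot: [0.003, 0.672, 0.74, -0.002]
ft_force: [0.9, -11.8, 1.7]
opening: 0.176
grip_force: 98.0
```

```bash
python3 cat.py D
python3 - <<'E'
import cv2,numpy as np
r=lambda i:cv2.resize(i,(260,210),interpolation=cv2.INTER_CUBIC)
R=[]
for n,(v0,v1,u0,u1) in {'top':(226,266,195,245),'scene':(132,172,255,305)}.items():
    R.append(np.hstack([r(cv2.imread(f'pics/{n}{k}.png')[v0:v1,u0:u1]) for k in('0','A','_D')]))
cv2.imwrite('pics/cmpD.png',np.vstack(R))
E
```

```text
top vs down 32.36 vs ride 6.92 down-ride 35.04
scene vs down 42.11 vs ride 13.83 down-ride 36.47
t 22.32 tcp [ 0.5483 -0.0511  0.0695] h 95.48 z [ 0.001 -0.008 -1.   ] F [  0.8 -12.    0.9] op 0.18 gf 98 j6 1.26
```

>>> drive_tool:
  deltas:
    - [-1,0.03,0,0,0]
    - [-1,0.03,0,0,0]
    - [-1,0,0,0,0]

```text
clock: 22.7
tcp_pos: [0.5483, -0.0502, 0.0697]
eef_rot: [0.004, 0.673, 0.74, -0.003]
ft_force: [0.8, -13.4, 1.0]
opening: 0.179
grip_force: 98.0
```

>>> drive_tool:
  deltas:
    - [-1,0.03,0,0,0]
    - [-1,0.03,0,0,0]
    - [-1,0,0,0,0]

```text
clock: 23.08
tcp_pos: [0.5483, -0.0493, 0.0699]
eef_rot: [0.004, 0.673, 0.74, -0.003]
ft_force: [1.0, -15.5, 1.9]
opening: 0.177
grip_force: 98.1
```

```bash
python3 cat.py E
python3 - <<'E'
import cv2,numpy as np
r=lambda i:cv2.resize(i,(200,160),interpolation=cv2.INTER_CUBIC)
R=[]
for n,(v0,v1,u0,u1) in {'top':(226,266,195,245),'scene':(132,172,255,305)}.items():
    R.append(np.hstack([r(cv2.imread(f'pics/{n}{k}.png')[v0:v1,u0:u1]) for k in('A','_B','_C','_E')]))
cv2.imwrite('pics/cmpE.png',np.vstack(R))
E
```

```text
top vs down 32.00 vs ride 7.17 down-ride 35.04
scene vs down 43.18 vs ride 16.11 down-ride 36.47
t 23.18 tcp [ 0.5483 -0.0493  0.0699] h 95.46 z [ 0.002 -0.01  -1.   ] F [  0.6 -14.7   2.2] op 0.18 gf 98 j6 1.27
```

>>> drive_tool:
  deltas:
    - [-1,-0.06,0,0,0]
    - [-1,-0.06,0,0,0]
    - [-1,0,0,0,0]

```text
clock: 23.55
tcp_pos: [0.548, -0.05, 0.0691]
eef_rot: [0.002, 0.672, 0.74, -0.002]
ft_force: [0.5, -9.7, 0.5]
opening: 0.173
grip_force: 97.8
```

>>> drive_tool:
  deltas:
    - [-1,-0.06,0,0,0]
    - [-1,-0.06,0,0,0]
    - [-1,0,0,0,0]

```text
clock: 23.92
tcp_pos: [0.548, -0.0518, 0.0687]
eef_rot: [0.001, 0.672, 0.74, -0.001]
ft_force: [1.0, -6.8, 0.9]
opening: 0.173
grip_force: 97.7
```

>>> drive_tool:
  deltas:
    - [-1,-0.06,0,0,0]
    - [-1,-0.06,0,0,0]
    - [-1,0,0,0,0]

```text
clock: 24.3
tcp_pos: [0.5482, -0.0536, 0.0684]
eef_rot: [0.0, 0.672, 0.74, -0.0]
ft_force: [1.4, -5.5, -1.2]
opening: 0.177
grip_force: 97.6
```

```bash
python3 cat.py F
python3 - <<'E'
import cv2,numpy as np
r=lambda i:cv2.resize(i,(200,160),interpolation=cv2.INTER_CUBIC)
R=[]
for n,(v0,v1,u0,u1) in {'top':(226,266,195,245),'scene':(132,172,255,305)}.items():
    R.append(np.hstack([r(cv2.imread(f'pics/{n}{k}.png')[v0:v1,u0:u1]) for k in('A','_C','_E','_F')]))
T=lambda k:cv2.resize(cv2.imread(f'pics/top{k}.png')[185:265,150:350],(400,160),interpolation=cv2.INTER_CUBIC)
R.append(np.hstack([T('A'),T('_F')]))
cv2.imwrite('pics/cmpF.png',np.vstack(R))
E
```

```text
top vs down 33.34 vs ride 5.95 down-ride 35.04
scene vs down 40.10 vs ride 9.68 down-ride 36.47
t 24.40 tcp [ 0.5482 -0.0536  0.0684] h 95.55 z [-0.    -0.001 -1.   ] F [ 1.  -5.1 -1. ] op 0.18 gf 98 j6 1.26
```

>>> drive_tool:
  deltas:
    - [-1,-0.05,0,0,0]
    - [-1,0,0,0,0]
    - [-1,0,0,0,0]

```text
clock: 24.78
tcp_pos: [0.5483, -0.0544, 0.0683]
eef_rot: [-0.0, 0.672, 0.741, 0.0]
ft_force: [1.2, -3.4, -1.4]
opening: 0.176
grip_force: 97.6
```

>>> drive_tool:
  deltas:
    - [-1,-0.05,0,0,0]
    - [-1,0,0,0,0]
    - [-1,0,0,0,0]

```text
clock: 25.15
tcp_pos: [0.5482, -0.0553, 0.0681]
eef_rot: [-0.001, 0.672, 0.741, 0.0]
ft_force: [0.9, -0.8, -1.7]
opening: 0.176
grip_force: 97.6
```

>>> drive_tool:
  deltas:
    - [-1,-0.05,0,0,0]
    - [-1,0,0,0,0]
    - [-1,0,0,0,0]

```text
clock: 25.52
tcp_pos: [0.5482, -0.0566, 0.068]
eef_rot: [-0.001, 0.672, 0.741, -0.0]
ft_force: [0.1, -0.3, -1.1]
opening: 0.171
grip_force: 97.6
```

>>> drive_tool:
  deltas:
    - [-1,-0.1,0,0,0]
    - [-1,0,0,0,0]
    - [-1,0.1,0,0,0]
    - [-1,0,0,0,0]

```text
clock: 26.02
tcp_pos: [0.5485, -0.0568, 0.0683]
eef_rot: [-0.0, 0.672, 0.741, 0.0]
ft_force: [-0.3, 0.2, -0.4]
opening: 0.177
grip_force: 97.6
```

>>> drive_tool:
  deltas:
    - [-1,0.04,0,0,0]
    - [-1,0,0,0,0]

```text
clock: 26.28
tcp_pos: [0.5484, -0.0559, 0.0683]
eef_rot: [-0.0, 0.672, 0.741, 0.0]
ft_force: [-0.1, 0.4, -2.0]
opening: 0.177
grip_force: 97.6
```

>>> drive_tool:
  deltas:
    - [-1,0.04,0,0,0]
    - [-1,0,0,0,0]

```text
clock: 26.52
tcp_pos: [0.5484, -0.0553, 0.0684]
eef_rot: [0.0, 0.672, 0.741, -0.0]
ft_force: [0.8, -1.4, -1.8]
opening: 0.17
grip_force: 97.6
```

>>> drive_tool:
  deltas:
    - [-1,0.04,0,0,0]
    - [-1,0,0,0,0]

```text
clock: 26.78
tcp_pos: [0.5485, -0.0552, 0.0687]
eef_rot: [0.001, 0.672, 0.74, -0.001]
ft_force: [-0.5, -4.3, -0.6]
opening: 0.168
grip_force: 97.7
```

>>> drive_tool:
  deltas:
    - [-1,-0.2,0,0,0]
    - [-1,-0.4,0,0,0]
    - [-1,-0.5,0,0,0]
    - [-1,-0.5,0,0,0]
    - [-1,-0.5,0,0,0]
    - [-1,-0.2,0,0,0]
    - [-1,0,0,0,0]

```text
clock: 27.65
tcp_pos: [0.5538, -0.1117, 0.0683]
eef_rot: [-0.0, 0.672, 0.74, 0.0]
ft_force: [-0.8, 0.0, -0.6]
opening: 0.177
grip_force: 97.6
```

```bash
python3 cat.py G
python3 - <<'E'
import cv2,numpy as np
r=lambda i:cv2.resize(i,(266,225),interpolation=cv2.INTER_CUBIC)
R=[]
for n,(v0,v1,u0,u1) in {'top':(226,266,195,245),'scene':(130,172,255,305)}.items():
    R.append(np.hstack([r(cv2.imread(f'pics/{n}{k}.png')[v0:v1,u0:u1]) for k in('0','A','_G')]))
T=lambda k:cv2.resize(cv2.imread(f'pics/top{k}.png')[193:268,150:350],(399,150),interpolation=cv2.INTER_CUBIC)
R.append(np.hstack([T('A'),T('_G')]))
cv2.imwrite('pics/cmpG.png',np.vstack(R))
E
```

```text
top vs down 26.68 vs ride 11.01 down-ride 35.04
scene vs down 20.27 vs ride 28.77 down-ride 36.47
t 27.75 tcp [ 0.5537 -0.1111  0.0683] h 95.57 z [-0.  0. -1.] F [ 0.4  0.5 -1.5] op 0.17 gf 98 j6 1.16
```

View pics/cmpG.png

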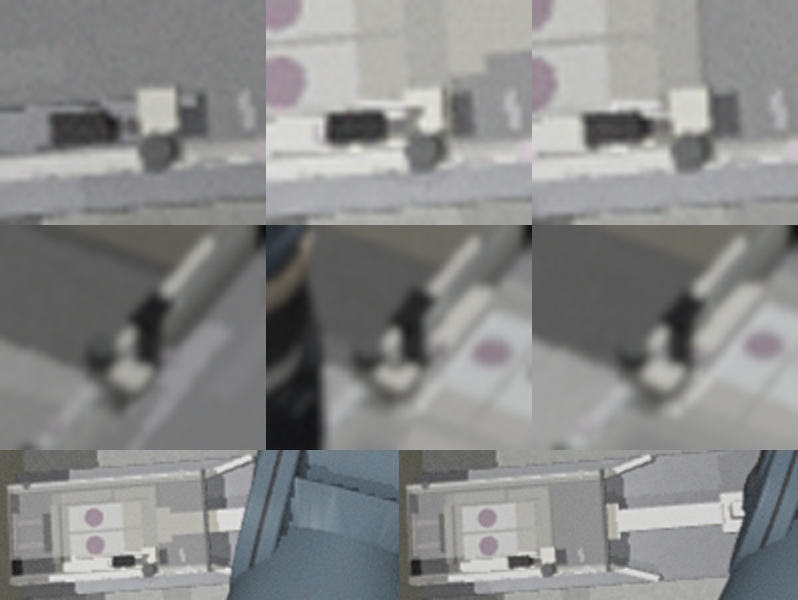

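The top crops show the black catch block at about 51–118 px now. It was at 50–117 px when down at the start and 59–121 px while riding. So the catch has dropped into the notch, and the carrier is held home. I'm drawing the stick out.

>>> drive_tool:
  deltas:
    - [-1,-0.4,0,0,0]
    - [-1,-0.8,0,0,0]
    - [-1,-0.8,0,0,0]
    - [-1,-0.8,0,0,0]
    - [-1,-0.8,0,0,0]
    - [-1,-0.8,0,0,0]
    - [-1,-0.8,0,0,0]
    - [-1,-0.8,0,0,0]
    - [-1,-0.8,0,0,0]
    - [-1,-0.8,0,0,0]

```text
clock: 29.0
tcp_pos: [0.5724, -0.3017, 0.0683]
eef_rot: [0.0, 0.672, 0.741, 0.0]
ft_force: [0.4, 0.1, -1.4]
opening: 0.173
grip_force: 97.6
```

>>> drive_tool:
  deltas:
    - [-1,-0.7,0,0,0]
    - [-1,-0.4,0,-0.4,0]
    - [-1,0,0,-0.7,0]
    - [-1,0,0,-0.9,0]
    - [-1,0,0,-0.9,0]
    - [-1,0,0,-0.9,0]
    - [-1,0,0,-0.6,0]
    - [-1,0,0,0,0]

```text
clock: 30.0
tcp_pos: [0.5761, -0.328, 0.1812]
eef_rot: [0.002, 0.672, 0.741, 0.0]
ft_force: [0.7, -0.0, -0.8]
opening: 0.177
grip_force: 97.6
```

Run:
```python
from h import *
plan((.447,-.3696,.179,95.6),(.447,-.3696,.179,15),(.4836,-.3292,.179,15),(.4836,-.3292,.0285,15))
```

```text
t 30.00 tcp [ 0.5761 -0.328   0.1812] h 95.59 z [ 0.004 -0.003 -1.   ] F [ 0.7 -0.  -0.8] op 0.18 gf 98 j6 0.85
 units x -1.15 y -5.30 z 0.09  turn -0.00
 units x 0.00 y 0.00 z -0.00  turn 13.43
 units x 1.83 y -1.18 z -0.00  turn 0.00
 units x 0.00 y 0.00 z 6.02  turn 0.00
```

>>> drive_tool:
  deltas:
    - [-1,-0.1,-0.5,0.05,0]
    - [-1,-0.15,-0.8,0,0]
    - [-1,-0.2,-0.8,0,0]
    - [-1,-0.2,-0.8,0,0]
    - [-1,-0.2,-0.8,0,0]
    - [-1,-0.2,-0.8,0,0]
    - [-1,-0.1,-0.8,0,0.5]
    - [-1,0,0,0,0.93]
    - [-1,0,0,0,1]
    - [-1,0,0,0,1]

```text
clock: 31.25
tcp_pos: [0.4445, -0.3691, 0.1761]
eef_rot: [-0.001, 0.795, 0.607, -0.0]
ft_force: [-0.6, 0.4, -2.0]
opening: 0.174
grip_force: 97.8
```

>>> drive_tool:
  deltas:
    - [-1,0,0,0,1]
    - [-1,0,0,0,1]
    - [-1,0,0,0,1]
    - [-1,0,0,0,1]
    - [-1,0,0,0,1]
    - [-1,0,0,0,1]
    - [-1,0,0,0,1]
    - [-1,0,0,0,1]
    - [-1,0,0,0,1]
    - [-1,0,0,0,1]

```text
clock: 32.5
tcp_pos: [0.4446, -0.369, 0.1761]
eef_rot: [-0.001, 0.992, 0.128, -0.001]
ft_force: [-0.0, 0.1, -1.5]
opening: 0.177
grip_force: 97.8
```

>>> drive_tool:
  deltas:
    - [-1,0.9,-0.6,0,0]
    - [-1,0.9,-0.58,0.5,0]
    - [-1,0,0,0.8,0]
    - [-1,0,0,0.8,0]
    - [-1,0,0,0.8,0]
    - [-1,0,0,0.8,0]
    - [-1,0,0,0.6,0]
    - [-1,0,0,0.4,0]
    - [-1,0,0,0,0]

```text
clock: 33.62
tcp_pos: [0.4809, -0.3286, 0.0586]
eef_rot: [-0.001, 0.991, 0.13, -0.001]
ft_force: [0.5, 0.1, -0.8]
opening: 0.174
grip_force: 97.8
```

Run:
```python
from h import *
plan((.4836,-.3292,.0285,15))
```

```text
t 33.62 tcp [ 0.4809 -0.3286  0.0586] h 14.97 z [-0.002  0.001 -1.   ] F [ 0.5  0.1 -0.8] op 0.17 gf 98 j6 2.17
 units x 0.10 y 0.05 z 1.20  turn -0.00
```

>>> drive_tool:
  deltas:
    - [-1,0.1,0.05,0.3,0]
    - [-1,0,0,0.3,0]
    - [-1,0,0,0.2,0]
    - [-1,0,0,0.15,0]
    - [-1,0,0,0.1,0]
    - [-1,0,0,0.05,0]
    - [-1,0,0,0,0]

```text
clock: 34.5
tcp_pos: [0.4844, -0.3297, 0.0321]
eef_rot: [-0.0, 0.991, 0.13, 0.0]
ft_force: [-0.3, -0.2, -2.1]
opening: 0.173
grip_force: 97.8
```

>>> drive_tool:
  deltas:
    - [-1,0,0,0.04,0]
    - [-1,0,0,0.04,0]
    - [-1,0,0,0,0]

```text
clock: 34.88
tcp_pos: [0.4844, -0.3296, 0.03]
eef_rot: [-0.0, 0.991, 0.13, -0.0]
ft_force: [-0.8, 0.5, -1.2]
opening: 0.168
grip_force: 97.8
```

>>> drive_tool:
  deltas:
    - [-1,0,0,0.04,0]
    - [-1,0,0,0.04,0]
    - [-1,0,0,0,0]

```text
clock: 35.25
tcp_pos: [0.4843, -0.3296, 0.0279]
eef_rot: [-0.0, 0.991, 0.13, -0.0]
ft_force: [-0.8, 0.3, -1.3]
opening: 0.175
grip_force: 97.8
```

>>> drive_tool:
  deltas:
    - [-1,0,0,0.03,0]
    - [-1,0,0,0,0]

```text
clock: 35.5
tcp_pos: [0.4845, -0.3297, 0.0276]
eef_rot: [0.0, 0.991, 0.13, 0.0]
ft_force: [-1.6, 0.4, 0.1]
opening: 0.173
grip_force: 98.2
```

Contact made (Fz is rising). I'm opening gently and then rising.

>>> drive_tool:
  deltas:
    - [-0.4,0,0,0,0]
    - [0,0,0,0,0]
    - [0.4,0,0,0,0]
    - [0.4,0,0,0,0]
    - [0.4,0,0,0,0]

```text
clock: 36.12
tcp_pos: [0.4844, -0.3297, 0.0273]
eef_rot: [0.0, 0.991, 0.13, 0.0]
ft_force: [0.1, 0.3, 0.4]
opening: 0.698
grip_force: 0.0
```

>>> drive_tool:
  deltas:
    - [0.4,0,0,-0.3,0]
    - [0.4,0,0,-0.7,0]
    - [0.4,0,0,-0.9,0]
    - [0.4,0,0,-0.9,0]
    - [0.4,0,0,-0.9,0]
    - [0.4,0,0,-0.9,0]
    - [0.4,0,0,-0.9,0]
    - [0.4,0,0,-0.9,0]

```text
clock: 37.12
tcp_pos: [0.4847, -0.3299, 0.19]
eef_rot: [0.001, 0.991, 0.13, 0.001]
ft_force: [-0.3, 0.5, 1.0]
opening: 0.703
grip_force: 0.0
```

>>> drive_tool:
  deltas:
    - [0.4,-0.9,0,0,0]
    - [0.4,-0.9,0,0,0]
    - [0.4,-0.9,0,0,0]
    - [0.4,-0.9,0,0,0]
    - [0.4,-0.9,0,0,0]
    - [0.4,0,0,0,0]

```text
clock: 37.88
tcp_pos: [0.3746, -0.3594, 0.1883]
eef_rot: [0.001, 0.992, 0.129, 0.0]
ft_force: [-0.7, -0.6, -0.5]
opening: 0.701
grip_force: 0.0
```

Run:
```python
from h import *
d=grab('top','topZ.png');grab('scene','sceneZ.png');plan()
g=lambda f:cv2.cvtColor(cv2.imread(f),cv2.COLOR_BGR2GRAY)
# stick outline (bright on mat) before / after
for f in('pics/top0.png','pics/topZ.png'):
    m=(g(f)[180:285,395:455]>140).astype(np.uint8); n,l,st,c=cv2.connectedComponentsWithStats(m); i=1+st[1:,4].argmax()
    v,u=np.where(l==i); print('stick',c[i].round(1),st[i],cv2.minAreaRect(np.c_[u,v].astype(np.float32)))
# catch block & carrier shift between G (caught) and now, and block between start and now
for a,b,(v0,v1,u0,u1) in (('top_G','topZ',(240,256,202,222)),('top0','topZ',(240,256,202,222)),('topA','topZ',(240,256,202,222)),('top_G','topZ',(205,245,170,230))):
    A,B=[g(f'pics/{x}.png')[v0:v1,u0:u1].astype(np.float64) for x in(a,b)]; print(a,b,cv2.phaseCorrelate(A,B))
A,B=g('pics/top0.png'),g('pics/topZ.png')
for n,(u,v) in dict(vialb=(264,160),viala=(225,156),vialc=(238,287),ring=(325,278),box=(407,152),cup=(364,133),spare=(276,123)).items():
    print(n,np.round(cv2.phaseCorrelate(A[v-22:v+22,u-22:u+22].astype(float),B[v-22:v+22,u-22:u+22].astype(float)),2).tolist() if 0 else cv2.phaseCorrelate(A[v-22:v+22,u-22:u+22].astype(float),B[v-22:v+22,u-22:u+22].astype(float)))
```

```text
t 37.98 tcp [ 0.3759 -0.359   0.188 ] h 14.95 z [ 0.001 -0.001 -1.   ] F [ 1.4  0.5 -0.5] op 0.70 gf 0 j6 1.99
stick [34.2 55.3] [  11    1   48  104 1409] ((33.76415252685547, 51.92452621459961), (104.11930847167969, 22.11505126953125), 74.05460357666016)
stick [34.8 54.8] [  12    0   47  104 1416] ((34.19811248779297, 51.443389892578125), (104.25665283203125, 22.115049362182617), 74.05460357666016)
top_G topZ ((-0.075984382796916, 0.04637989405984744), 0.9677657764846133)
top0 topZ ((0.4366458305491143, 0.5566626866430484), 0.9114388057689435)
topA topZ ((-1.1086928912306053, 0.3667385552686051), 1.263054172807774)
top_G topZ ((-0.01201032932373991, -0.005987870694507791), 0.9872927944324542)
vialb ((0.5558219525570891, 0.44162367822358917), 0.9408752489575646)
viala ((0.6044971614160666, 0.5344555416174366), 0.902760705280541)
vialc ((0.5263429518336764, 0.4873363660857457), 0.9326587531049796)
ring ((0.5682040259700329, 0.5484012699654421), 1.0021188461798225)
box ((0.5740452887339558, 0.4583726013820666), 0.9490486398401914)
cup ((0.4734535645387261, 0.4195665333970702), 1.0087593097428307)
spare ((0.5716253853448556, 0.38085775513574305), 0.9767737032391491)
```

```bash
python3 -c "
from plant import workorder;print(workorder.close_job())"
```

```text
the job is handed in; nothing more can be done
None
```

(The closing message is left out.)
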